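# Slide the ear scope to its focus stop

### The job

On the doctor's desk a scope rides on a focus rail. With closed fingertips gently press the green pad in the middle of its carriage to free the brake and, keeping it pressed, push the carriage along until it rests against the red stop; then let the pad spring back up. Do not grip or lift anything, keep your fingers off the scope, and leave the red stop and everything else on the desk where it is.

Things in the scene. Friction and masses are not known exactly. Their poses are not given: they have to be found in the camera images.
- rail: fixed focus rail on the table: grey foot 90 mm wide and 430 mm long with two steel bars, and a skin-coloured ear model (upright plate 95 mm wide, top 135 mm above the table) at its +y end, 215 mm from the origin and 62 mm to its -x side. Origin on the table under the rail's centreline; its y axis runs along the rail towards the ear model and the red stop, z up. The rail's position and yaw vary.
- carriage (a joint): travel (m) of the aluminium carriage (90 mm across the rail, 100 mm long, its top 46 mm above the table) along the rail's +y; grows towards the red stop; 0 at the end of the rail far from the ear model, where the pad's centre is 100 mm on the -y side of the rail's origin. A spring brake holds it against about 14 N; with the pad down it slides with about 2 N.
- pad (a joint): how far the green pad is pressed down (m): 0 up with the brake on, 0.005 fully down; the brake is free from about 0.001. The spring asks about 9 N to start and 13 N fully down, and lifts the pad again when released.
- pad_top (a point): centre of the top of the green brake-release pad in the middle of the carriage. The pad is 44 mm across the rail and 64 mm along it; its top is 52 mm above the table when up. A ridge 4 mm high and 6 mm wide runs across it at either end (52 to 64 mm apart), so a fingertip between the ridges can press and push. Axes as the rail's (y along the travel, towards the stop).
- nose (a point): middle of the carriage's leading end face, 50 mm ahead (+y of the rail) of the pad's centre, 39 mm above the table.
- stop_face (a point): middle of the face of the red stop (block 80 mm across the rail, 16 mm along it, top 52 mm above the table) that the carriage's nose meets, 39 mm above the table; axes as the rail's. It is clamped to the rail, at a place that varies, and gives way only at about 80 N.
- scope: black scope barrel 26 mm thick, about 125 mm long with its cone tip, clamped to the carriage parallel to the rail, 62 mm to the -x side of the pad's centre, its top 89 mm above the table; origin on the barrel's axis beside the pad's centre, 76 mm above the table.
- cup: small steel cup 72 mm across, 35 mm tall, holding black cone tips; origin under its centre; a loose bystander.
- fork: steel tuning fork lying flat, about 128 mm long, 10 mm thick, 26 mm wide; origin on its underside near the middle; a loose bystander.
- pills: white jar with blue cap, 44 mm across, 75 mm tall; origin under its centre; a loose bystander.
- kidney: kidney-shaped steel dish 250 x 110 mm, 33 mm tall, with instruments in it; origin under its centre; a loose bystander.
- case: open grey case 230 x 145 x 35 mm with two black scope handles; origin under its centre; a loose bystander.
- spray: blue spray bottle 60 mm across, 163 mm tall; origin under its centre; a loose bystander.
- carton: white and blue medicine carton 125 x 48 x 38 mm; origin under its centre; a loose bystander.

How it is judged:
On the way, in this order (a step that is already met when the one before it is completed fails the run):
1. the pad is pressed down while the carriage is still at its starting place (value of joint pad above 0.003 m and distance of nose from where it was at the start of the episode below 0.01 m), for 0.1 s.
2. with the pad still pressed, the carriage reaches the red stop (value of joint pad above 0.002 m and y of stop_face in the frame of nose below 0.003 m), for 0.1 s.
At the end, for the whole second after the job is handed in: The carriage's nose is within 3 mm of the red stop and at rest, the pad is up again (within 1 mm), the stop has not shifted by more than 3 mm, and no bystander by more than 15 mm (y of stop_face in the frame of nose between -0.004 and 0.003 m and value of joint pad below 0.001 m and distance of stop_face from where it was at the start of the episode below 0.003 m and velocity of joint carriage between -0.005 and 0.005 m/s and distance of each of cup, fork, pills, kidney, case, spray, carton from where it was at the start of the episode below 0.015 m); the robot touches nothing.
It fails at once if the carriage is forced along (faster than 15 mm/s) with the brake on (value of joint pad below 0.001 m and (velocity of joint carriage above 0.015 m/s or velocity of joint carriage below -0.015 m/s)).
It fails at once if the pad is pressed with more than 40 N (contact force between the fingers and pad above 40 N).
It fails at once if the fingers touch the scope (contact force between the fingers and scope above 1 N).
It fails at once if the red stop is shifted by more than 3 mm (distance of stop_face from where it was at the start of the episode above 0.003 m).
It fails at once if a bystander is moved by more than 15 mm or lifted (distance of any of cup, fork, pills, kidney, case, spray, carton from where it was at the start of the episode above 0.015 m).
It also fails if it takes over 42 s, if anything falls off the work surface, if the arm or the gripper's body presses on something with over 40 N, if the wrist force passes 120 N, or if a joint passes its speed limit or range.

### The arm

A 6-joint arm with a two-finger parallel gripper is mounted at the origin on the work surface. World frame = base frame: x ahead of the robot, y to its left, z up, the work surface at z = 0. Lengths are in m, angles in rad, forces in N, time in s.
With the tool pointing down it reaches from about 0.3 to 0.875 m from the base axis. Payload 6.4 kg.
Tool frame: the origin (TCP) lies midway between the tips of the shut fingers; the grasp point (between the pads) lies 19 mm behind it (ctrl.pinch_z is the distance from the TCP to the grasp point, in m); z points along the fingers, y is the line along which they close (so a half turn about z gives the same grasp; the last joint's range is limited). The gripper opens to 85 mm and grips with 20 to 120 N. Pads are 22 mm wide; open, the fingers measure 114 mm over their backs; the gripper's body (76 mm by 85 mm) begins 54 mm behind the grasp point. The pads swing forward as they close: fully open they stand 13 mm farther back than shut.
Start: joints at [-1.496, 0.181, 1.607, -0, 1.354, -0.206], TCP at [0.159, -0.552, 0.198] pointing down, gripper open.
Joint ranges: [-2.99, 2.99], [-0.89, 2.07], [0.3, 2.58], [-1.14, 4.28], [0, 2.63], [-3.12, 3.12]. Speed limits (rad/s): [2.57, 2.57, 3.01, 3.14, 3.14, 3.14].

### API

Orientations are given as a unit quaternion [w, x, y, z].
In Python, from bench import ctrl gives the robot as it stands.
- The arm moves only by the tool apply_moves, never from a script. Its argument "moves" is a list of rows, each an object with "jaw": the opening, from 0 (shut) to 1 (fully open); "offset": the shift along the tool's x, y, z in mm, a list of three; "rot": the turn, a rotation vector about the tool's x, y, z in degrees, a list of three. In form: [{"jaw": jaw, "offset": [dx, dy, dz], "rot": [ax, ay, az]}, ...]. A call has exactly 5 rows; each row shifts and turns the commanded pose from where the row before left it, along the tool's axes as they then stand; what a row does not reach is not made up. A row lasts 1/8 s, in which the tool goes at most 62.5 mm and 10.7 degrees, less where a joint would pass 70% of its speed; a pose out of reach is approached as far as the arm can. A call is refused whole if a number of a shift passes 62.5 or a number of a turn 10.7, either way. A call with a gripper value outside its range is refused whole. The fingers move at their own pace and stop on an object; the grip force is fixed at half the most. Time passes only in rows, so rows that do not move let the fingers close, or fill a call up. It gives the time, the measured TCP pose, the force, the opening and the grip force at its end, in the units of the state.
- ctrl.get_obs(): the state, without advancing time (a new reading comes with each control period).
- ctrl.camera(name): name is "side" or "top" or "wrist"; returns (picture, depth): 384x512x3 uint8, red, green, blue; 384x512 float32, m along the optical axis (not along the pixel's ray), 0 where there is no reading.
- ctrl.camera_params(name): a dict with "K" (3x3 intrinsics, pixels), "dist" ([k1, k2, p1, p2, k3] as OpenCV has them; the pictures are not rectified), "cam_to_world" (4x4, takes a point from camera to world coordinates); the wrist camera has in their place "mount" (4x4, takes a point from camera to tool coordinates, whose origin is the TCP and whose axes are the flange's). Camera axes: x right, y down, z forward; pixel columns grow to the right and rows downward; lengths in m; the calibration is good to about 2 mm. A picture is of the moment at which its call begins: read the wrist's pose just before it. camera_params takes no time and is no camera call.
- ctrl.hand_in(): hands the job in; it is judged then, once.
Trained networks look in the newest picture that a camera, given by its name, has taken for a name from the list of things; names that differ only in an ending like _2 or _b are one class to them, and where a whole thing is asked for, a point or a joint stands for the part that bears it (a point fixed in the world has none). Each returns a list of dicts, best first, with "score" (0 to 1); they miss things now and then, are a little off and sometimes report something else, mostly with a low value. They report only what shows in the picture. A call takes as long as a camera call.
- ctrl.outline_of(camera, target): "region" (384x512 bool, what is visible of it) and "position" ([column, row] in pixels, amid what is visible of it).
The state is a dict: "time_s": time; "q": joint angles; "dq": joint speeds; "joint_efforts": joint torques, N m; "eef_pos": TCP position; "eef_rot": TCP orientation; "wrist_force": force on the tool from outside, world axes, zero at the start; "torque": the same for the moment, N m; "opening": opening from 0.0 (shut) to 1.0 (fully open); "grasp_force": force on a finger pad.
Only numpy, scipy, OpenCV 4.12 (cv2) and the standard library are available. Lean on these libraries where they do the work, as an engineer would, in place of code of your own. Each camera call takes 0.05 s, during which the arm holds its last target. There are 200 camera calls.

## Working session

There is one attempt and no reset: what is moved stays moved. The work goes in short steps, Python scripts to look and compute and a tool call to move; the robot and the scene stay as the last step left them, time stands still between calls to the robot, and variables do not carry over. Pictures are saved under pics/ and viewed, at most 10 in all, crops included, and the job is handed in when it is done.

Besides the shell and the picture viewer there is one more tool, called after "Call:" by a JSON object that holds its "api" and its "payload". apply_moves: Moves the arm, as the interface text tells. Its arguments: {"type":"object","properties":{"moves":{"type":"array"}},"required":["moves"]}

```bash
mkdir -p pics
cat > h.py <<'E'
import numpy as np,cv2
from bench import ctrl
from scipy.spatial.transform import Rotation as R
def cloud(cam,region=None,depth=None):
    p=ctrl.camera_params(cam);K=np.array(p['K']);d=np.array(p['dist'])
    m=(depth>0)&(region if region is not None else True)
    v,u=np.nonzero(m)
    n=cv2.undistortPoints(np.c_[u,v].astype(float).reshape(-1,1,2),K,d).reshape(-1,2)
    z=depth[v,u];P=np.c_[n*z[:,None],z]
    T=np.array(p['cam_to_world'])
    return P@T[:3,:3].T+T[:3,3]
E
python3 - <<'E'
from h import *
o=ctrl.get_obs();print(o)
ims=[]
for c in ['top','side']:
    im,d=ctrl.camera(c);ims.append(im)
    np.save(c+'.npy',d);np.save(c+'_im.npy',im)
    for t in ['pad_top','nose','stop_face','rail','scope']:
        r=ctrl.outline_of(c,t)
        for q in r[:2]:
            P=cloud(c,q['region'],d)
            print(c,t,round(q['score'],2),np.round(q['position']),q['region'].sum(),np.round(np.median(P,0),3) if len(P) else None, np.round(np.percentile(P,[2,98],axis=0),3).tolist() if len(P) else None)
        if r: np.save(f'{c}_{t}.npy',r[0]['region'])
cv2.imwrite('pics/top.png',ims[0][...,::-1]);cv2.imwrite('pics/side.png',ims[1][...,::-1])
E
```

```text
{'time_s': 0.0, 'q': array([-1.49631004e+00,  1.81547296e-01,  1.60802689e+00,  1.73532152e-05,
        1.35381345e+00, -2.06283178e-01]), 'dq': array([ 0.00117884, -0.00186295,  0.00041567, -0.00057073,  0.00014131,
        0.00116044]), 'joint_efforts': array([-1.25733950e-03, -4.44878018e+01, -3.51334226e+01, -4.47968114e-04,
        9.23057698e-03, -8.64727703e-07]), 'eef_pos': array([ 0.15931424, -0.55184028,  0.19757157]), 'eef_rot': array([-8.94987696e-04,  9.90162100e-01,  1.39922159e-01,  6.75537216e-05]), 'wrist_force': array([-0.20401201,  0.19008724, -0.22811768]), 'torque': array([ 0.01629503,  0.00821221, -0.01096976]), 'grasp_force': 0.0, 'opening': 1.0014357790053223}
top pad_top 0.55 [265. 182.] 292 [ 0.574 -0.034  0.053] [[0.553, -0.064, 0.047], [0.598, -0.005, 0.058]]
top nose 0.96 [266. 186.] 1417 [ 0.56  -0.031  0.049] [[0.5, -0.088, 0.002], [0.624, 0.04, 0.091]]
top nose 0.16 [392. 174.] 848 [ 0.616 -0.421  0.038] [[0.591, -0.488, 0.001], [0.646, -0.36, 0.042]]
top stop_face 0.65 [218. 162.] 187 [0.63  0.104 0.051] [[0.592, 0.087, 0.033], [0.676, 0.123, 0.055]]
top stop_face 0.58 [393. 172.] 839 [ 0.618 -0.418  0.038] [[0.592, -0.484, 0.0], [0.648, -0.36, 0.042]]
top rail 0.56 [228. 172.] 4950 [0.601 0.075 0.03 ] [[0.509, -0.128, 0.007], [0.701, 0.264, 0.135]]
top scope 0.8 [255. 199.] 396 [ 0.519 -0.012  0.086] [[0.495, -0.057, -0.002], [0.545, 0.046, 0.093]]
side pad_top 0.66 [244. 179.] 240 [ 0.574 -0.034  0.052] [[0.549, -0.066, 0.045], [0.601, -0.005, 0.057]]
side nose 0.84 [249. 181.] 914 [ 0.563 -0.021  0.051] [[0.499, -0.085, 0.037], [0.622, 0.043, 0.09]]
side stop_face 0.46 [210. 212.] 285 [0.63  0.109 0.048] [[0.592, 0.068, 0.0], [0.685, 0.127, 0.055]]
side rail 0.57 [212. 220.] 4369 [0.609 0.126 0.03 ] [[0.511, -0.113, 0.007], [0.707, 0.282, 0.135]]
side scope 0.72 [261. 182.] 275 [ 0.518 -0.009  0.086] [[0.494, -0.057, 0.042], [0.542, 0.047, 0.091]]
```

Run:
```python
from h import *
for c in ['top','side']:
    d=np.load(c+'.npy')
    for t,lo,hi in [('pad_top',.048,.062),('stop_face',.045,.06),('nose',.042,.062),('scope',.075,.095),('rail',.003,.035)]:
        P=cloud(c,np.load(f'{c}_{t}.npy'),d);P=P[(P[:,2]>lo)&(P[:,2]<hi)]
        Q=P[:,:2]
        r=cv2.minAreaRect((Q*1000).astype(np.float32))
        w,V=np.linalg.eigh(np.cov(Q.T));v=V[:,1]
        print(c,t,len(P),np.round(P.mean(0),4),'rect',np.round(r[0],1),np.round(r[1],1),round(r[2],1),'pca',round(np.degrees(np.arctan2(v[1],v[0])),1))
im=np.load('top_im.npy')[100:270,120:460];im2=np.load('side_im.npy')[110:290,120:400]
cv2.imwrite('pics/a.png',np.vstack([cv2.resize(im,(600,300)),cv2.resize(im2,(600,300))])[...,::-1])
```

```text
top pad_top 281 [ 0.5741 -0.0348  0.053 ] rect [573.4 -35.5] [63.3 42.6] 67.5 pca 71.1
top stop_face 156 [0.6301 0.1058 0.0517] rect [634.7 104.2] [16.1 92.4] 70.0 pca 159.7
top nose 990 [ 0.5749 -0.0378  0.0487] rect [575.  -37.8] [99.7 90.5] 69.6 pca 69.0
top scope 333 [ 0.519  -0.0082  0.0862] rect [522.8  -3.3] [117.9  28.9] 67.5 pca 69.3
top rail 2864 [0.6166 0.0947 0.0188] rect [576.6  76.6] [428.5 166.5] 69.2 pca 72.1
side pad_top 222 [ 0.5747 -0.0358  0.0522] rect [576.3 -36.8] [65.1 44.5] 71.7 pca 67.6
side stop_face 164 [0.6317 0.1069 0.051 ] rect [636.1 104.4] [17.3 93.2] 69.5 pca 159.2
side nose 593 [ 0.5788 -0.0329  0.0485] rect [565.6 -32.9] [ 99.8 108.8] 68.9 pca 76.0
side scope 251 [ 0.5184 -0.005   0.0851] rect [521.8  -4.2] [121.   26.9] 67.7 pca 68.7
side rail 2354 [0.625  0.1387 0.0183] rect [573.6  79.9] [430.8 167.2] 67.9 pca 76.7
```

View pics/a.png

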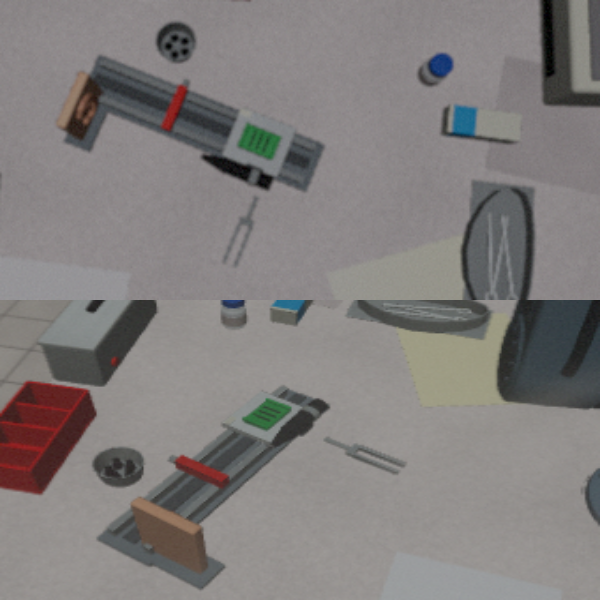

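View pics/top.png

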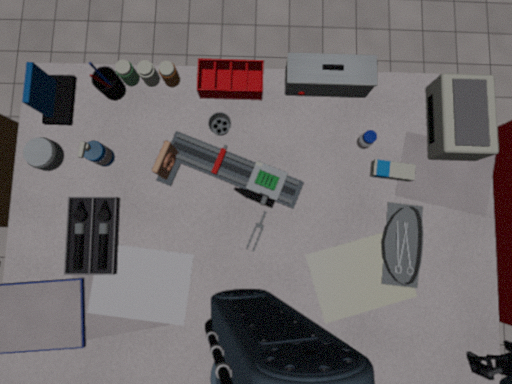

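```bash
cat >> h.py <<'E'
YAW=-20.8; u=np.array([np.cos(np.radians(69.2)),np.sin(np.radians(69.2)),0])
GOAL=R.from_matrix(np.c_[[u[1],-u[0],0],[-u[0],-u[1],0],[0,0,-1]])
def plan(p,n,nrot=None,stp=60.):
    o=ctrl.get_obs();q=o['eef_rot'];r=R.from_quat([q[1],q[2],q[3],q[0]]);c=np.array(o['eef_pos'])
    rv=(r.inv()*GOAL).as_rotvec();nrot=nrot or n
    for i in range(n):
        s=(np.array(p)-c)/(n-i)
        rot=np.degrees(rv)/nrot if i<nrot else np.zeros(3)
        print(np.round(r.inv().apply(s)*1000,1),np.round(rot,1)); c=c+s
        r=r*R.from_rotvec(np.radians(np.round(rot,1)))
E
python3 -c "
from h import *
plan([.5745,-.036,.15],15,5)"
```

```text
[ 36.1 -25.4   3.2] [-0.   0.   7.4]
[ 32.6 -29.9   3.2] [-0.   0.   7.4]
[ 28.4 -33.8   3.2] [-0.   0.   7.4]
[ 23.9 -37.2   3.2] [-0.   0.   7.4]
[ 18.9 -39.9   3.2] [-0.   0.   7.4]
[ 13.6 -42.    3.2] [0. 0. 0.]
[ 13.6 -42.    3.2] [0. 0. 0.]
[ 13.6 -42.    3.2] [0. 0. 0.]
[ 13.6 -42.    3.2] [0. 0. 0.]
[ 13.6 -42.    3.2] [0. 0. 0.]
[ 13.6 -42.    3.2] [0. 0. 0.]
[ 13.6 -42.    3.2] [0. 0. 0.]
[ 13.6 -42.    3.2] [0. 0. 0.]
[ 13.6 -42.    3.2] [0. 0. 0.]
[ 13.6 -42.    3.2] [0. 0. 0.]
```

Call:
{"api": "apply_moves", "payload": {"moves": [{"jaw": 0,"offset": [36.1,-25.4,0],"rot": [0,0,7.4]},{"jaw": 0,"offset": [32.6,-29.9,0],"rot": [0,0,7.4]},{"jaw": 0,"offset": [28.4,-33.8,0],"rot": [0,0,7.4]},{"jaw": 0,"offset": [23.9,-37.2,0],"rot": [0,0,7.4]},{"jaw": 0,"offset": [18.9,-39.9,0],"rot": [0,0,7.4]}]}}

```text
time_s: 1.23
eef_pos: [0.2985, -0.3793, 0.1987]
eef_rot: [0.0, 0.983, -0.184, 0.0]
wrist_force: [0.3, -0.3, -0.1]
opening: 0.001
grasp_force: 0.0
```

Call:
{"api": "apply_moves", "payload": {"moves": [{"jaw": 0,"offset": [13.6,-42,0],"rot": [0,0,0]},{"jaw": 0,"offset": [13.6,-42,0],"rot": [0,0,0]},{"jaw": 0,"offset": [13.6,-42,0],"rot": [0,0,0]},{"jaw": 0,"offset": [13.6,-42,0],"rot": [0,0,0]},{"jaw": 0,"offset": [13.6,-42,0],"rot": [0,0,0]}]}}

```text
time_s: 1.85
eef_pos: [0.4371, -0.2073, 0.1988]
eef_rot: [0.0, 0.983, -0.181, 0.0]
wrist_force: [0.3, -0.2, 0.9]
opening: -0.002
grasp_force: 0.0
```

Run:
```python
from h import *
plan([.5745,-.036,.15],5)
o=ctrl.get_obs();print(o['eef_pos'],o['wrist_force'])
im,d=ctrl.camera('wrist')
q=o['eef_rot'];T=np.eye(4);T[:3,:3]=R.from_quat([q[1],q[2],q[3],q[0]]).as_matrix();T[:3,3]=o['eef_pos']
p=ctrl.camera_params('wrist');C=T@np.array(p['mount'])
p['cam_to_world']=C;ctrl.camera_params=lambda n:p
for t,lo,hi in [('pad_top',.046,.06),('nose',.04,.062),('stop_face',.045,.06)]:
    for r in ctrl.outline_of('wrist',t)[:1]:
        P=cloud('wrist',r['region'],d);P=P[(P[:,2]>lo)&(P[:,2]<hi)]
        a=cv2.minAreaRect((P[:,:2]*1000).astype(np.float32)) if len(P) else None
        print(t,r['score'],r['position'],len(P),P.mean(0),a)
cv2.imwrite('pics/w1.png',im[...,::-1])
```

```text
[ 13.4 -41.8   9.8] [ 0. -0. -0.]
[ 13.4 -41.8   9.8] [ 0. -0. -0.]
[ 13.4 -41.8   9.8] [ 0. -0. -0.]
[ 13.4 -41.8   9.8] [ 0. -0. -0.]
[ 13.4 -41.8   9.8] [ 0. -0. -0.]
[ 0.43712123 -0.2072684   0.19876503] [ 0.33917205 -0.24024359  0.87503835]
pad_top 0.91 [64.0, 109.5] 2657 [ 0.57433413 -0.04020027  0.0528954 ] ((574.0734252929688, -39.738983154296875), (64.56937408447266, 44.16817855834961), 70.10963439941406)
nose 0.58 [65.0, 124.7] 8062 [ 0.57413816 -0.04241959  0.04860745] ((569.795654296875, -37.27668762207031), (102.19466400146484, 99.03255462646484), 69.45867156982422)
```

View pics/w1.png

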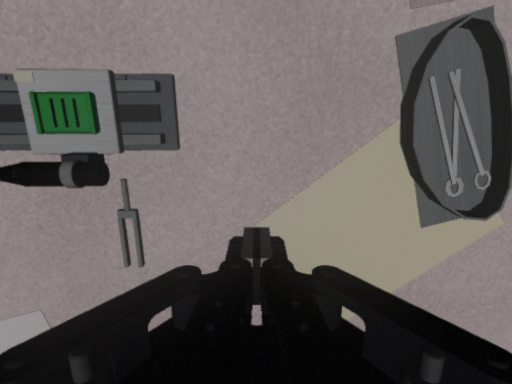

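Call:
{"api": "apply_moves", "payload": {"moves": [{"jaw": 0,"offset": [13.4,-41.3,10],"rot": [0,0,0]},{"jaw": 0,"offset": [13.4,-41.3,10],"rot": [0,0,0]},{"jaw": 0,"offset": [13.4,-41.3,10],"rot": [0,0,0]},{"jaw": 0,"offset": [13.4,-41.3,10],"rot": [0,0,0]},{"jaw": 0,"offset": [13.4,-41.3,10],"rot": [0,0,-0.5]}]}}

```text
time_s: 2.68
eef_pos: [0.5732, -0.0401, 0.1482]
eef_rot: [0.0, 0.984, -0.178, 0.0]
wrist_force: [-0.6, -0.5, -0.0]
opening: 0.001
grasp_force: 0.0
```

Call:
{"api": "apply_moves", "payload": {"moves": [{"jaw": 0,"offset": [0,0,30],"rot": [0,0,0]},{"jaw": 0,"offset": [0,0,30],"rot": [0,0,0]},{"jaw": 0,"offset": [0,0,15],"rot": [0,0,0]},{"jaw": 0,"offset": [0,0,5],"rot": [0,0,0]},{"jaw": 0,"offset": [0,0,0],"rot": [0,0,0]}]}}

```text
time_s: 3.3
eef_pos: [0.573, -0.0402, 0.0691]
eef_rot: [0.0, 0.984, -0.178, 0.0]
wrist_force: [0.8, 0.6, 0.8]
opening: -0.002
grasp_force: 0.0
```

Run:
```python
from h import *
o=ctrl.get_obs();print(o['eef_pos'],o['wrist_force'])
q=o['eef_rot'];r=R.from_quat([q[1],q[2],q[3],q[0]])
im,d=ctrl.camera('wrist')
im2,d2=ctrl.camera('side')
cv2.imwrite('pics/w2.png',np.hstack([im,cv2.resize(im2[130:226,180:308],(512,384))])[::2,::2,::-1].repeat(1,0))
T=np.eye(4);T[:3,:3]=r.as_matrix();T[:3,3]=o['eef_pos']
p=ctrl.camera_params('wrist');p['cam_to_world']=T@np.array(p['mount']);ctrl.camera_params=lambda n:p
for t,lo,hi in [('pad_top',.046,.06),('stop_face',.045,.06)]:
    for g in ctrl.outline_of('wrist',t)[:1]:
        P=cloud('wrist',g['region'],d);P=P[(P[:,2]>lo)&(P[:,2]<hi)]
        a=cv2.minAreaRect((P[:,:2]*1000).astype(np.float32)) if len(P) else None
        print(t,g['score'],g['position'],len(P),P.mean(0),a)
        Q=(P-o['eef_pos'])@r.as_matrix();print('tool x,y range mm',np.percentile(Q[:,:2],[1,99],axis=0)*1000)
```

```text
[ 0.57296551 -0.0401672   0.06912371] [0.80577701 0.57888228 0.77590405]
pad_top 0.6 [255.7, 205.7] 5026 [ 0.57743216 -0.03976761  0.05326372] ((574.1288452148438, -37.51441955566406), (66.93224334716797, 46.03972244262695), 69.98622131347656)
tool x,y range mm [[-18.8905999  -33.12347393]
 [ 22.78413535  29.56646152]]
stop_face 0.6 [41.5, 197.0] 3417 [0.63391765 0.10150086 0.05114893] ((635.3930053710938, 103.22564697265625), (18.41731834411621, 93.95417022705078), 69.67337799072266)
tool x,y range mm [[ -36.79747888 -163.59060818]
 [  53.36775302 -147.49148344]]
```

View pics/w2.png

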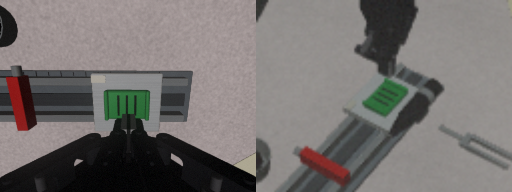

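Call:
{"api": "apply_moves", "payload": {"moves": [{"jaw": 0,"offset": [1,-2,8],"rot": [0,0,0]},{"jaw": 0,"offset": [0,0,4],"rot": [0,0,0]},{"jaw": 0,"offset": [0,0,3],"rot": [0,0,0]},{"jaw": 0,"offset": [0,0,1],"rot": [0,0,0]},{"jaw": 0,"offset": [0,0,1],"rot": [0,0,0]}]}}

```text
time_s: 4.12
eef_pos: [0.5742, -0.0379, 0.0515]
eef_rot: [0.0, 0.984, -0.177, 0.0]
wrist_force: [0.3, 0.4, -0.1]
opening: 0.001
grasp_force: 0.0
```

Call:
{"api": "apply_moves", "payload": {"moves": [{"jaw": 0,"offset": [0,0,0.7],"rot": [0,0,0]},{"jaw": 0,"offset": [0,0,0.7],"rot": [0,0,0]},{"jaw": 0,"offset": [0,0,0.6],"rot": [0,0,0]},{"jaw": 0,"offset": [0,0,0],"rot": [0,0,0]},{"jaw": 0,"offset": [0,0,0],"rot": [0,0,0]}]}}

```text
time_s: 4.75
eef_pos: [0.5742, -0.038, 0.0495]
eef_rot: [-0.0, 0.984, -0.177, 0.0]
wrist_force: [0.7, 1.8, -0.6]
opening: 0.004
grasp_force: 0.0
```

Call:
{"api": "apply_moves", "payload": {"moves": [{"jaw": 0,"offset": [0,0,0.7],"rot": [0,0,0]},{"jaw": 0,"offset": [0,0,0.7],"rot": [0,0,0]},{"jaw": 0,"offset": [0,0,0.6],"rot": [0,0,0]},{"jaw": 0,"offset": [0,0,0],"rot": [0,0,0]},{"jaw": 0,"offset": [0,0,0],"rot": [0,0,0]}]}}

```text
time_s: 5.38
eef_pos: [0.5742, -0.0379, 0.0475]
eef_rot: [-0.0, 0.984, -0.177, 0.0]
wrist_force: [-0.6, -0.2, -0.5]
opening: 0.001
grasp_force: 0.0
```

Run:
```python
from h import *
im2,d2=ctrl.camera('side')
cv2.imwrite('pics/s3.png',cv2.resize(im2[130:226,180:308],(768,576),interpolation=cv2.INTER_CUBIC)[...,::-1])
print(ctrl.get_obs()['wrist_force'],ctrl.get_obs()['joint_efforts'])
```

```text
[ 0.04887379  0.36290089 -0.29658518] [ 1.30137014e-04 -4.79415929e+01 -2.96662670e+01  1.02793886e-04
  1.25308405e-03  1.41816184e-05]
```

View pics/s3.png

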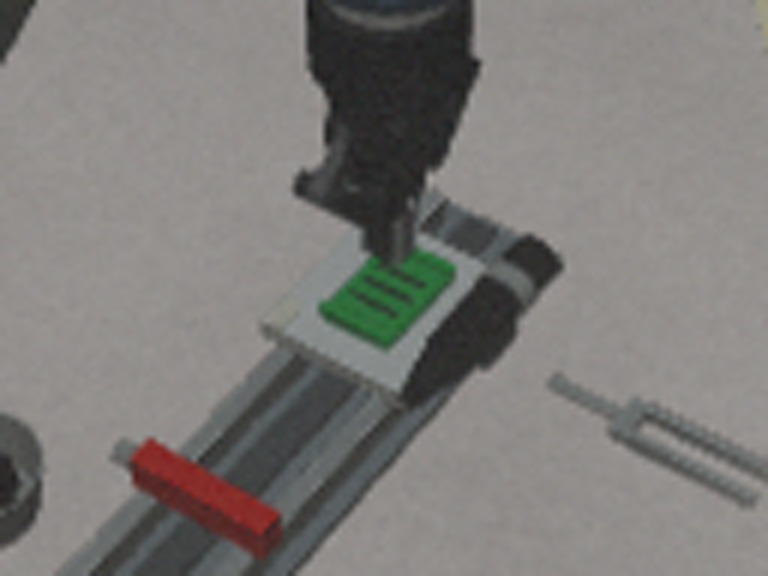

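Run:
```python
from h import *
o=ctrl.get_obs()
for c in ['side','top']:
    im,d=ctrl.camera(c)
    p=ctrl.camera_params(c);M=np.linalg.inv(p['cam_to_world'])
    pts=np.array([o['eef_pos'],[.5745,-.038,.052],o['eef_pos']+[0,0,.02]])
    uv=cv2.projectPoints(pts,cv2.Rodrigues(M[:3,:3])[0],M[:3,3],np.array(p['K']),np.array(p['dist']))[0].reshape(-1,2)
    print(c,np.round(uv,1))
    P=cloud(c,None,d); s=(np.linalg.norm(P[:,:2]-o['eef_pos'][:2],axis=1)<.045)&(P[:,2]>.06)
    Q=P[s];Q=Q[np.argsort(Q[:,2])]
    if c=='side':print(np.round(Q[:40:2],3).tolist())
```

```text
side [[244.6 179.1]
 [244.5 178.1]
 [244.6 174.7]]
[[0.571, -0.031, 0.083], [0.566, -0.033, 0.087], [0.58, -0.029, 0.088], [0.577, -0.028, 0.089], [0.583, -0.029, 0.091], [0.567, -0.028, 0.092], [0.563, -0.036, 0.093], [0.586, -0.029, 0.094], [0.564, -0.038, 0.096], [0.567, -0.027, 0.097], [0.565, -0.031, 0.098], [0.583, -0.03, 0.099], [0.579, -0.026, 0.099], [0.586, -0.028, 0.1], [0.571, -0.031, 0.101], [0.563, -0.036, 0.102], [0.586, -0.029, 0.103], [0.568, -0.029, 0.104], [0.564, -0.038, 0.104], [0.566, -0.035, 0.106]]
top [[266.1 180.4]
 [266.2 180. ]
 [266.4 179.3]]
```

Run:
```python
from h import *
print(ctrl.pinch_z, ctrl.get_obs()['opening'])
o=ctrl.get_obs();im,d=ctrl.camera('wrist')
p=ctrl.camera_params('wrist');p['cam_to_world']=np.array(p['mount']);ctrl.camera_params=lambda n:p
uv=cv2.projectPoints(np.zeros((1,3)),cv2.Rodrigues(np.linalg.inv(p['mount'])[:3,:3])[0],np.linalg.inv(p['mount'])[:3,3],np.array(p['K']),np.array(p['dist']))[0]
print('tcp px',uv, 'mount',np.round(p['mount'],3))
P=cloud('wrist',None,d)
s=(abs(P[:,0])<.02)&(abs(P[:,1])<.02)&(P[:,2]<.03)
Q=P[s]; 
h,e=np.histogram(Q[:,2],bins=np.arange(-.08,.032,.004))
for a,b in zip(e,h):print(round(a*1000),b,end='; ')
Q=Q[(Q[:,2]<-.008)];Q=Q[np.argsort(-Q[:,2])];print(np.round(Q[:200:10]*1000,0).tolist())
cv2.imwrite('pics/w4.png',cv2.resize(im[120:312,140:396],(768,576))[...,::-1])
```

```text
0.0187 0.00018398150499227174
tcp px [[[255.26785151 219.62063424]]] mount [[ 0.001 -0.964 -0.266  0.066]
 [ 1.     0.     0.001  0.   ]
 [-0.001 -0.266  0.964 -0.176]
 [ 0.     0.     0.     1.   ]]
-80 556; -76 162; -72 523; -68 138; -64 226; -60 232; -56 209; -52 189; -48 173; -44 153; -40 67; -36 1; -32 0; -28 0; -24 0; -20 0; -16 0; -12 0; -8 2522; -4 63; 0 0; 4 0; 8 0; 12 0; 16 0; 20 0; 24 0; [[9.0, 5.0, -36.0], [10.0, 2.0, -37.0], [10.0, 2.0, -38.0], [10.0, 6.0, -38.0], [10.0, -4.0, -39.0], [10.0, 4.0, -39.0], [6.0, -7.0, -40.0], [10.0, 5.0, -40.0], [10.0, -1.0, -41.0], [10.0, -6.0, -41.0], [10.0, 1.0, -41.0], [10.0, -3.0, -41.0], [10.0, -0.0, -42.0], [6.0, -9.0, -42.0], [10.0, 0.0, -42.0], [10.0, -1.0, -42.0], [6.0, -7.0, -43.0], [6.0, 10.0, -43.0], [10.0, -1.0, -43.0], [10.0, 3.0, -43.0]]
```

View pics/w4.png

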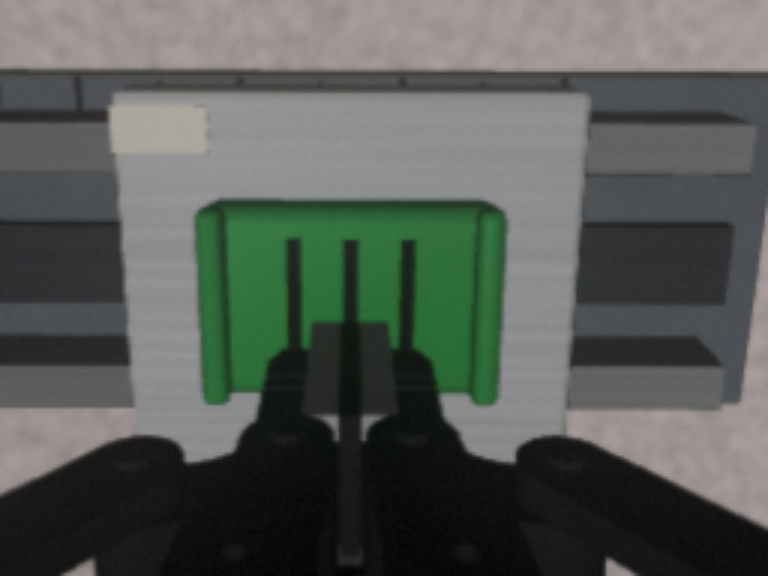

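Call:
{"api": "apply_moves", "payload": {"moves": [{"jaw": 0,"offset": [5,0,6],"rot": [0,0,0]},{"jaw": 0,"offset": [0,0,6],"rot": [0,0,0]},{"jaw": 0,"offset": [0,0,6],"rot": [0,0,0]},{"jaw": 0,"offset": [0,0,4],"rot": [0,0,0]},{"jaw": 0,"offset": [0,0,0],"rot": [0,0,0]}]}}

```text
time_s: 6.2
eef_pos: [0.5784, -0.0396, 0.0249]
eef_rot: [-0.0, 0.984, -0.177, -0.001]
wrist_force: [-0.3, -0.1, -0.3]
opening: 0.0
grasp_force: 0.0
```

Run:
```python
from h import *
o=ctrl.get_obs();print(o['eef_pos'],o['wrist_force'])
im,d=ctrl.camera('side');im2,d2=ctrl.camera('wrist')
P=cloud('side',None,d); s=(np.linalg.norm(P[:,:2]-o['eef_pos'][:2],axis=1)<.03)&(P[:,2]>.057)
print(np.sort(P[s][:,2])[:12].round(3))
cv2.imwrite('pics/s5.png',np.hstack([cv2.resize(im[130:226,180:308],(400,300),interpolation=cv2.INTER_CUBIC),cv2.resize(im2[120:312,140:396],(400,300))])[...,::-1])
```

```text
[ 0.57841198 -0.03955358  0.0249139 ] [-0.31853529 -0.07577851 -0.29181817]
[0.057 0.058 0.058 0.059 0.065 0.065 0.065 0.065 0.067 0.067 0.068 0.068]
```

View pics/s5.png

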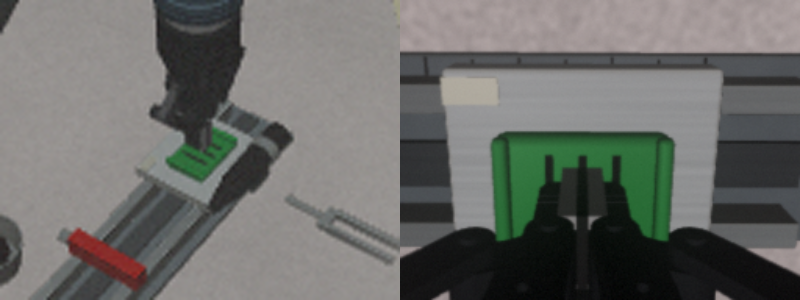

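Call:
{"api": "apply_moves", "payload": {"moves": [{"jaw": 0,"offset": [0,0,1.5],"rot": [0,0,0]},{"jaw": 0,"offset": [0,0,1.5],"rot": [0,0,0]},{"jaw": 0,"offset": [0,0,1],"rot": [0,0,0]},{"jaw": 0,"offset": [0,0,1],"rot": [0,0,0]},{"jaw": 0,"offset": [0,0,0],"rot": [0,0,0]}]}}

```text
time_s: 6.92
eef_pos: [0.5788, -0.0397, 0.0204]
eef_rot: [-0.0, 0.984, -0.177, -0.0]
wrist_force: [0.1, 0.3, 0.2]
opening: 0.001
grasp_force: 0.0
```

Call:
{"api": "apply_moves", "payload": {"moves": [{"jaw": 0,"offset": [0,0,0.7],"rot": [0,0,0]},{"jaw": 0,"offset": [0,0,0.7],"rot": [0,0,0]},{"jaw": 0,"offset": [0,0,0.6],"rot": [0,0,0]},{"jaw": 0,"offset": [0,0,0],"rot": [0,0,0]},{"jaw": 0,"offset": [0,0,0],"rot": [0,0,0]}]}}

```text
time_s: 7.55
eef_pos: [0.579, -0.0397, 0.0193]
eef_rot: [0.0, 0.984, -0.177, 0.0]
wrist_force: [-1.5, 0.7, 6.5]
opening: -0.005
grasp_force: 3.2
```

Call:
{"api": "apply_moves", "payload": {"moves": [{"jaw": 0,"offset": [0,0,0.5],"rot": [0,0,0]},{"jaw": 0,"offset": [0,0,0.5],"rot": [0,0,0]},{"jaw": 0,"offset": [0,0,0.5],"rot": [0,0,0]},{"jaw": 0,"offset": [0,0,0.5],"rot": [0,0,0]},{"jaw": 0,"offset": [0,0,0],"rot": [0,0,0]}]}}

```text
time_s: 8.18
eef_pos: [0.579, -0.0397, 0.0177]
eef_rot: [0.0, 0.984, -0.177, 0.0]
wrist_force: [-4.1, 0.4, 10.1]
opening: -0.002
grasp_force: 4.8
```

Call:
{"api": "apply_moves", "payload": {"moves": [{"jaw": 0,"offset": [0,0,0.5],"rot": [0,0,0]},{"jaw": 0,"offset": [0,0,0.5],"rot": [0,0,0]},{"jaw": 0,"offset": [0,0,0.5],"rot": [0,0,0]},{"jaw": 0,"offset": [0,0,0.5],"rot": [0,0,0]},{"jaw": 0,"offset": [0,0,0],"rot": [0,0,0]}]}}

```text
time_s: 8.8
eef_pos: [0.579, -0.0397, 0.0158]
eef_rot: [0.0, 0.984, -0.177, 0.0]
wrist_force: [-4.6, 1.4, 10.7]
opening: -0.003
grasp_force: 5.6
```

Call:
{"api": "apply_moves", "payload": {"moves": [{"jaw": 0,"offset": [0,0,0.5],"rot": [0,0,0]},{"jaw": 0,"offset": [0,0,0.5],"rot": [0,0,0]},{"jaw": 0,"offset": [0,0,0.5],"rot": [0,0,0]},{"jaw": 0,"offset": [0,0,0],"rot": [0,0,0]},{"jaw": 0,"offset": [0,0,0],"rot": [0,0,0]}]}}

```text
time_s: 9.43
eef_pos: [0.5791, -0.0397, 0.0145]
eef_rot: [0.0, 0.984, -0.177, 0.0]
wrist_force: [-4.7, 1.0, 11.3]
opening: 0.004
grasp_force: 6.1
```

Call:
{"api": "apply_moves", "payload": {"moves": [{"jaw": 0,"offset": [0,0,0.5],"rot": [0,0,0]},{"jaw": 0,"offset": [0,0,0.5],"rot": [0,0,0]},{"jaw": 0,"offset": [0,0,0],"rot": [0,0,0]},{"jaw": 0,"offset": [0,0,0],"rot": [0,0,0]},{"jaw": 0,"offset": [0,0,0],"rot": [0,0,0]}]}}

```text
time_s: 10.05
eef_pos: [0.5791, -0.0398, 0.0142]
eef_rot: [0.0, 0.984, -0.177, 0.0]
wrist_force: [-7.5, 1.5, 17.2]
opening: 0.006
grasp_force: 8.7
```

Call:
{"api": "apply_moves", "payload": {"moves": [{"jaw": 0,"offset": [0,-1,0],"rot": [0,0,0]},{"jaw": 0,"offset": [0,-2,0],"rot": [0,0,0]},{"jaw": 0,"offset": [0,-3,0],"rot": [0,0,0]},{"jaw": 0,"offset": [0,-3,0],"rot": [0,0,0]},{"jaw": 0,"offset": [0,-3,0],"rot": [0,0,0]}]}}

```text
time_s: 10.68
eef_pos: [0.5834, -0.0284, 0.0142]
eef_rot: [0.0, 0.984, -0.177, 0.0]
wrist_force: [-7.2, 1.0, 16.8]
opening: -0.001
grasp_force: 8.5
```

```bash
cat > m.py <<'E'
from h import *
o=ctrl.get_obs();im,d=ctrl.camera('top')
print('tool along',o['eef_pos']@u,o['wrist_force']@u)
for t,lo,hi in [('nose',.042,.062),('stop_face',.045,.06)]:
    for g in ctrl.outline_of('top',t)[:2]:
        P=cloud('top',g['region'],d);P=P[(P[:,2]>lo)&(P[:,2]<hi)]
        print(t,g['score'],len(P),'along',np.percentile(P@u,[1,99]).round(4))
np.save('top2.npy',im)
E
python3 m.py; python3 -c "
from h import *
P=cloud('top',np.load('top_nose.npy'),np.load('top.npy'));P=P[(P[:,2]>.042)&(P[:,2]<.062)];print(np.percentile(P@u,[1,99]))
P=cloud('top',np.load('top_stop_face.npy'),np.load('top.npy'));P=P[(P[:,2]>.045)];print(np.percentile(P@u,[1,99]))"
```

```text
tool along 0.18056705291084418 -1.6090775659534406
nose 0.85 405 along [0.1322 0.2295]
[0.11976743 0.21766846]
[0.31479999 0.33067183]Traceback (most recent call last):
  File "m.py", line 7, in <module>
    print(t,g['score'],len(P),'along',np.percentile(P@u,[1,99]).round(4))
                                      ~~~~~~~~~~~~~^^^^^^^^^^^^
    return _quantile_unchecked(
        a, q, axis, out, overwrite_input, method, keepdims, weights)
    return _ureduce(a,
                    func=_quantile_ureduce_func,
    ...<5 lines>...
                    overwrite_input=overwrite_input,
                    method=method)
    r = func(a, **kwargs)
    result = _quantile(arr,
                       quantiles=q,
    ...<2 lines>...
                       out=out,
                       weights=wgt)
    slices_having_nans = np.isnan(arr[-1, ...])
                                  ~~~^^^^^^^^^
IndexError: index -1 is out of bounds for axis 0 with size 0
```

Call:
{"api": "apply_moves", "payload": {"moves": [{"jaw": 0,"offset": [0,-4,0],"rot": [0,0,0]},{"jaw": 0,"offset": [0,-5,0],"rot": [0,0,0]},{"jaw": 0,"offset": [0,-5,0],"rot": [0,0,0]},{"jaw": 0,"offset": [0,-5,0],"rot": [0,0,0]},{"jaw": 0,"offset": [0,-5,0],"rot": [0,0,0]}]}}

```text
time_s: 11.4
eef_pos: [0.5918, -0.0059, 0.0142]
eef_rot: [0.0, 0.984, -0.177, 0.0]
wrist_force: [-6.0, 0.9, 16.7]
opening: -0.001
grasp_force: 8.2
```

Call:
{"api": "apply_moves", "payload": {"moves": [{"jaw": 0,"offset": [0,-5,0],"rot": [0,0,0]},{"jaw": 0,"offset": [0,-5,0],"rot": [0,0,0]},{"jaw": 0,"offset": [0,-5,0],"rot": [0,0,0]},{"jaw": 0,"offset": [0,-5,0],"rot": [0,0,0]},{"jaw": 0,"offset": [0,-5,0],"rot": [0,0,0]}]}}

```text
time_s: 12.02
eef_pos: [0.6007, 0.0176, 0.0142]
eef_rot: [0.0, 0.984, -0.177, 0.0]
wrist_force: [-6.2, 0.0, 16.4]
opening: 0.001
grasp_force: 7.9
```

Call:
{"api": "apply_moves", "payload": {"moves": [{"jaw": 0,"offset": [0,-5,0],"rot": [0,0,0]},{"jaw": 0,"offset": [0,-5,0],"rot": [0,0,0]},{"jaw": 0,"offset": [0,-4,0],"rot": [0,0,0]},{"jaw": 0,"offset": [0,-3,0],"rot": [0,0,0]},{"jaw": 0,"offset": [0,0,0],"rot": [0,0,0]}]}}

```text
time_s: 12.65
eef_pos: [0.6068, 0.034, 0.0142]
eef_rot: [-0.0, 0.984, -0.177, 0.001]
wrist_force: [-5.8, 1.0, 15.6]
opening: 0.005
grasp_force: 7.4
```

```bash
python3 m.py 2>&1 | grep -v File | head -5
python3 - <<'E'
from h import *
o=ctrl.get_obs();im,d=ctrl.camera('wrist');q=o['eef_rot'];T=np.eye(4);T[:3,:3]=R.from_quat([q[1],q[2],q[3],q[0]]).as_matrix();T[:3,3]=o['eef_pos']
cv2.imwrite('pics/w6.png',im[...,::-1])
E
```

```text
tool along 0.2472283468715731 -1.1554307539816586
nose 0.84 278 along [0.2146 0.2959]
```

View pics/w6.png

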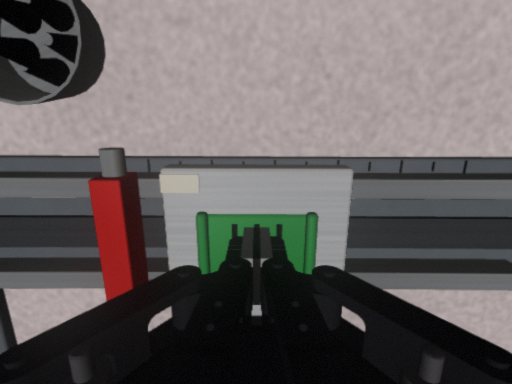

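Call:
{"api": "apply_moves", "payload": {"moves": [{"jaw": 0,"offset": [0,-3,0],"rot": [0,0,0]},{"jaw": 0,"offset": [0,-3,0],"rot": [0,0,0]},{"jaw": 0,"offset": [0,-3,0],"rot": [0,0,0]},{"jaw": 0,"offset": [0,-3,0],"rot": [0,0,0]},{"jaw": 0,"offset": [0,-1.5,0],"rot": [0,0,0]}]}}

```text
time_s: 13.48
eef_pos: [0.6114, 0.0463, 0.0141]
eef_rot: [-0.0, 0.984, -0.177, 0.0]
wrist_force: [-5.7, 0.3, 15.8]
opening: 0.003
grasp_force: 7.5
```

Call:
{"api": "apply_moves", "payload": {"moves": [{"jaw": 0,"offset": [0,-1,0],"rot": [0,0,0]},{"jaw": 0,"offset": [0,-1,0],"rot": [0,0,0]},{"jaw": 0,"offset": [0,-1,0],"rot": [0,0,0]},{"jaw": 0,"offset": [0,0,0],"rot": [0,0,0]},{"jaw": 0,"offset": [0,0,0],"rot": [0,0,0]}]}}

```text
time_s: 14.1
eef_pos: [0.6125, 0.0491, 0.0142]
eef_rot: [-0.0, 0.984, -0.177, 0.001]
wrist_force: [-6.3, 1.1, 15.1]
opening: 0.0
grasp_force: 7.3
```

Call:
{"api": "apply_moves", "payload": {"moves": [{"jaw": 0,"offset": [0,-0.7,0],"rot": [0,0,0]},{"jaw": 0,"offset": [0,-0.7,0],"rot": [0,0,0]},{"jaw": 0,"offset": [0,-0.6,0],"rot": [0,0,0]},{"jaw": 0,"offset": [0,0,0],"rot": [0,0,0]},{"jaw": 0,"offset": [0,0,0],"rot": [0,0,0]}]}}

```text
time_s: 14.72
eef_pos: [0.613, 0.0506, 0.0142]
eef_rot: [0.0, 0.984, -0.177, 0.0]
wrist_force: [-5.9, -0.4, 15.1]
opening: 0.002
grasp_force: 7.5
```

Call:
{"api": "apply_moves", "payload": {"moves": [{"jaw": 0,"offset": [0,-0.7,0],"rot": [0,0,0]},{"jaw": 0,"offset": [0,-0.7,0],"rot": [0,0,0]},{"jaw": 0,"offset": [0,-0.6,0],"rot": [0,0,0]},{"jaw": 0,"offset": [0,0,0],"rot": [0,0,0]},{"jaw": 0,"offset": [0,0,0],"rot": [0,0,0]}]}}

```text
time_s: 15.35
eef_pos: [0.6131, 0.0508, 0.0142]
eef_rot: [0.001, 0.984, -0.177, -0.0]
wrist_force: [-9.4, -5.7, 17.3]
opening: -0.004
grasp_force: 8.5
```

Call:
{"api": "apply_moves", "payload": {"moves": [{"jaw": 0,"offset": [0,0,0],"rot": [0,0,0]},{"jaw": 0,"offset": [0,0.7,0],"rot": [0,0,0]},{"jaw": 0,"offset": [0,0,-2],"rot": [0,0,0]},{"jaw": 0,"offset": [0,0,-2],"rot": [0,0,0]},{"jaw": 0,"offset": [0,0,-3],"rot": [0,0,0]}]}}

```text
time_s: 15.98
eef_pos: [0.6132, 0.0511, 0.02]
eef_rot: [0.001, 0.984, -0.177, 0.0]
wrist_force: [-0.3, 0.3, -0.0]
opening: 0.004
grasp_force: 0.0
```

Call:
{"api": "apply_moves", "payload": {"moves": [{"jaw": 0,"offset": [0,0,-4],"rot": [0,0,0]},{"jaw": 0,"offset": [0,0,-15],"rot": [0,0,0]},{"jaw": 0,"offset": [0,0,-30],"rot": [0,0,0]},{"jaw": 0,"offset": [0,0,-30],"rot": [0,0,0]},{"jaw": 0,"offset": [0,0,0],"rot": [0,0,0]}]}}

```text
time_s: 16.6
eef_pos: [0.6155, 0.052, 0.1017]
eef_rot: [-0.0, 0.984, -0.177, 0.003]
wrist_force: [0.4, 0.7, -0.4]
opening: 0.001
grasp_force: 0.0
```

Run:
```python
from h import *
o=ctrl.get_obs();print(o['eef_pos'],o['wrist_force'])
im,d=ctrl.camera('wrist')
cv2.imwrite('pics/w7.png',im[...,::-1])
```

```text
[0.61553325 0.0519531  0.10172526] [ 0.36128434  0.74267019 -0.3546822 ]
```

View pics/w7.png

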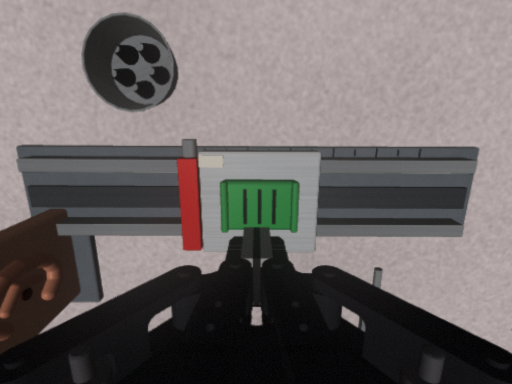

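The carriage's nose at column 199 touches the red stop (columns 180–200). The pad is up and the fingers are clear of it.

```bash
python3 -c "
from bench import ctrl
print(ctrl.hand_in())"
```

```text
the job is handed in; nothing more can be done
None
```

I pressed the pad fully down, slid the carriage about 96 mm until it rested against the red stop, released the pad and lifted clear. The job is handed in at about 17 s; the hand-in returned no verdict, but the last wrist picture shows the carriage against the stop.

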